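# Full speed on the tube shaker, timer left alone

## Robot

A 6-joint arm with a two-finger parallel gripper is mounted at the origin on the work surface. World frame = base frame: x ahead of the robot, y to its left, z up, the work surface at z = 0. Lengths are in m, angles in rad, forces in N, time in s.
With the tool pointing down it reaches from about 0.35 to 0.775 m from the base axis. Payload 5.5 kg.
Tool frame: the origin (TCP) lies midway between the tips of the shut fingers; the grasp point (between the pads) lies 19 mm behind it; z points along the fingers, y is the line along which they close (so a half turn about z gives the same grasp; the last joint's range is limited). The gripper opens to 85 mm and grips with 20 to 120 N. Pads are 22 mm wide; open, the fingers measure 114 mm over their backs; the gripper's body (76 mm by 85 mm) begins 54 mm behind the grasp point. The pads swing forward as they close: fully open they stand 13 mm farther back than shut.
Start: joints at [-1.383, 0.313, 0.046, 1.304, 0, 1.431], TCP at [0.185, -0.544, 0.231] pointing down, gripper open.
Joint ranges: [-2.76, 2.76], [-0.86, 1.69], [-1.03, 1.26], [-2.2, 2.34], [-1.47, 1.5], [-3.14, 3.14]. Speed limits (rad/s): [2.57, 2.57, 3.14, 3.14, 3.14, 3.14].

## Interface

Orientations are given as a unit quaternion [w, x, y, z].
In Python, from workcell import env gives the robot as it stands. The module is installed in compiled form; this text tells all that it offers.
- The arm moves only by the tool servo_tool, never from a script. Its argument "increments" is a list of rows, each an object of numbers: "grip": the closure, from 0 (fully open) to 1 (shut); "x", "y", "z": the shift along the tool's x, y, z in mm; "roll": the turn about the tool's z in degrees. In form: [{"grip": .., "x": .., "y": .., "z": .., "roll": ..}, ...]. A call has 1 to 5 rows; each row shifts and turns the commanded pose from where the row before left it, along the tool's axes as they then stand; what a row does not reach is not made up. A row lasts 1/12 s, in which the tool goes at most 41.7 mm and 7.16 degrees, less where a joint would pass 70% of its speed; a pose out of reach is approached as far as the arm can. A call is refused whole if a number of a shift passes 41.7 or a number of a turn 7.16, either way. A call with a gripper value outside its range is refused whole. The fingers move at their own pace and stop on an object; "grip_force" is the grip in N (left out, the last holds). Time passes only in rows, so rows that do not move let the fingers close. It gives the time, the measured TCP pose, the force, the opening and the grip force at its end, in the units of the state.
- env.get_state(): the state, without advancing time (a new reading comes with each control period).
- env.read_camera(name): name is "scene" or "top" or "wrist"; returns the picture (480x640x3 uint8, red, green, blue); there is no depth.
- env.get_calibration(name): a dict with "vertical_fov" (degrees; the focal length in pixels is half the picture's height over the tangent of half this angle, whatever the lens; pixels are square), "cx", "cy" (the principal point, pixels), "rvec" (rotation vector, rad) and "tvec" (3), from world to camera coordinates, as OpenCV has them; the wrist camera has in their place "tool_from_camera" (4x4, takes a point from camera to tool coordinates, whose origin is the TCP and whose axes are the flange's). Camera axes: x right, y down, z forward; pixel columns grow to the right and rows downward; lengths in m; the calibration is good to about 2 mm. A picture is of the moment at which its call begins: read the wrist's pose just before it. get_calibration takes no time and is no camera call.
- env.hand_in(): hands the job in; it is judged then, once.
The state is a dict: "clock": time; "joint_pos": joint angles; "qvel": joint speeds; "tau": joint torques, N m; "tcp_pos": TCP position; "orientation": TCP orientation; "wrist_force": force on the tool from outside, world axes, zero at the start; "ft_torque": the same for the moment, N m; "finger_gap": finger opening in m; "grip_force": force on a finger pad.
Only numpy, scipy, OpenCV 4.12 (cv2) and the standard library are available. Lean on these libraries where they do the work, as an engineer would, in place of code of your own. Each camera call takes 0.05 s, during which the arm holds its last target. There are 200 camera calls.

## Task

Turn the small inner speed knob of the tube shaker clockwise gently but firmly up against its stop, without turning the outer timer ring around it and without shoving the rubber-mounted controls sideways. Then press the round start button down and let go. Leave the jar, pipette, tube rack and screw cap where they are.

Things in the scene. Friction and masses are not known exactly. Their poses are not given: they have to be found in the camera images.
- shaker: tube shaker, white housing 270 x 250 x 60 mm (x, y, z), fixed to the bench; origin at the centre of its underside, x towards the back where the tube block stands (up to 113 mm above the bench); flat control deck along the front (-x) edge, 60 mm above the bench
- ring_mark (a point): small raised mark on top of the outer timer ring (grey disc 70 mm across, 14 mm tall on the deck, concentric with the knob), 32 mm from the axis on the ring's -x side, 74 mm above the bench; axes turn with the ring (z up). The ring turns about the same upright axis, held by about 0.16 N m of friction, and does not spring back
- knob_top (a point): centre of the top of the small inner speed knob: a round upright cylinder 16 mm across, top 90 mm above the bench, 16 mm above the ring's flat top, on the common axis. Turns clockwise from above against 0.03 N m. Carried by the ring: forced on at its stop it drags the ring. Knob and ring sit in a rubber mount that gives sideways 1 mm for 2.5 N
- pointer_tip (a point): point 12 mm from the axis on the knob's thin pointer arm (3 mm wide, reaching 14.5 mm from the axis, along the knob's own -x, top 3.5 mm above the ring); turns with the knob, axes those of the knob (z up). At the start the knob has 0.95 to 1.45 rad to turn clockwise to its stop
- start (a joint): travel in m of the round start button, 0 up, 0.005 fully down; springs back; about 5 N presses it fully down
- start_top (a point): centre of the top face of the start button (24 mm across, in a round collar 40 mm across), 110 mm to the right (-y of the shaker) of the knob, about 81 mm above the bench, moves with it
- jar: closed glass jar with metal lid, 76 mm across, 100 mm tall, standing left (+y) of the shaker; origin under its centre; bystander
- pipette: pipette lying on the bench in front of the shaker, 230 mm long along its y, 26 mm thick; origin on the bench under its middle; bystander
- rack: open tube rack with tubes, 130 x 90 x 60 mm, standing right (-y) of the shaker; origin under its centre; bystander
- cap: black screw cap, 24 mm across, 16 mm tall, on the bench to the front left of the shaker; origin under its centre; bystander
- sleeve: the stop: a steel pin with a loose sleeve, 5 mm thick, 3.5 mm tall, clamped on the ring's top 12 mm from the axis; origin at the centre of its foot, axes meaningless (the sleeve spins freely). Turned clockwise, the knob's pointer arm comes up hard against its side; pointer_tip and this point are then 4 mm apart seen from above
- knob: the small inner speed knob with its pointer arm; origin on its axis at its foot, 74 mm above the bench; z up, x opposite to the pointer arm

How it is judged:
On the way, in this order (a step that is already met when the one before it is completed fails the run):
1. the inner knob is turned up against its stop and bears on it (over 0.8 N), the button not yet pressed (contact force between knob and sleeve above 0.8 N and value of joint start below 0.0015 m), for 0.1 s.
2. the start button is pressed (value of joint start above 0.0035 m), for 0.05 s.
At the end, for the whole second after the job is handed in: The inner knob's pointer arm is at the stop sleeve (within 1.5 mm of touching), the outer ring's mark is within 1.6 mm of where it was, the knob's axis is back where it was (1.5 mm), and the start button is up again; the fingers have let go (horizontal distance between pointer_tip and sleeve below 0.0055 m and value of joint start below 0.0015 m and distance of ring_mark from where it was at the start of the episode below 0.0016 m and distance of knob_top from where it was at the start of the episode below 0.0015 m and contact force between the fingers and shaker below 0.2 N).
It fails at once if the outer ring is dragged: its mark is moved by more than 2.5 mm (distance of ring_mark from where it was at the start of the episode above 0.0025 m).
It fails at once if the start button is pressed before the knob is at its stop (value of joint start above 0.0025 m and not (horizontal distance between pointer_tip and sleeve below 0.0055 m)).
It fails at once if the jar, pipette, rack or cap is moved by more than 10 mm (distance of any of jar, pipette, rack, cap from where it was at the start of the episode above 0.01 m).
It fails at once if the controls are shoved more than 1.5 mm (about 4 N) sideways in their rubber mount (distance of knob_top from where it was at the start of the episode above 0.0015 m).
It also fails if it takes over 67 s, if anything falls off the work surface, if the arm or the gripper's body presses on something with over 40 N, if the wrist force passes 120 N, or if a joint passes its speed limit or range.

## Working session

There is one attempt and no reset: what is moved stays moved. The work goes in short steps, Python scripts to look and compute and a tool call to move; the robot and the scene stay as the last step left them, time stands still between calls to the robot, and variables do not carry over. Pictures are saved under pics/ and viewed, at most 10 in all, crops included, and the job is handed in when it is done.

Besides the shell and the picture viewer there is one more tool, called after "Request:" as name([rows], argument=value, ...), one row to a line, values as JSON. servo_tool: Moves the arm, as the interface text tells. Its arguments: {"type":"object","properties":{"increments":{"type":"array"},"grip_force":{"type":"number"}},"required":["increments"]}

```bash
mkdir -p pics
cat > h.py <<'E'
import numpy as np, cv2
from workcell import env
def K(c):
    f=240/np.tan(np.radians(c["vertical_fov"])/2); return np.array([[f,0,c["cx"]],[0,f,c["cy"]],[0,0,1]])
def R(q): 
    from scipy.spatial.transform import Rotation as S
    return S.from_quat([q[1],q[2],q[3],q[0]]).as_matrix()
def save(n,fn,crop=None,s=1):
    im=env.read_camera(n)[...,::-1].copy()
    cv2.imwrite('pics/raw_'+fn,im)
    if crop: x,y,w,h=crop; im=im[y:y+h,x:x+w]
    cv2.imwrite('pics/'+fn,cv2.resize(im,None,fx=s,fy=s,interpolation=cv2.INTER_CUBIC))
def ray(n,px,st=None):
    c=env.get_calibration(n); d=np.linalg.inv(K(c))@np.array([px[0],px[1],1.])
    if n=="wrist":
        T=np.array(c["tool_from_camera"]); Rt=R(st["orientation"])
        return np.array(st["tcp_pos"])+Rt@T[:3,3], Rt@T[:3,:3]@d
    Rm=cv2.Rodrigues(np.array(c["rvec"],float))[0]
    return -Rm.T@np.array(c["tvec"],float).ravel(), Rm.T@d
def atz(n,px,z,st=None):
    o,d=ray(n,px,st); return o+d*(z-o[2])/d[2]
def tri(a,b):
    A=[];B=[]
    M=np.zeros((3,3));v=np.zeros(3)
    for o,d in(a,b):
        d=d/np.linalg.norm(d);P=np.eye(3)-np.outer(d,d);M+=P;v+=P@o
    return np.linalg.solve(M,v)
E
python3 - <<'E'
from h import *
s=env.get_state(); print(s)
save("scene","s0.png"); save("top","t0.png"); 
print(env.get_calibration("wrist"),env.get_calibration("top"),env.get_calibration("scene"))
E
```

```text
{'clock': 0.0, 'joint_pos': array([-1.38261300e+00,  3.13988719e-01,  4.49979255e-02,  1.30358875e+00,
        6.63244280e-05,  1.43119845e+00]), 'qvel': array([-0.00245494, -0.00098682, -0.00056883, -0.00112766,  0.00222643,
        0.00098406]), 'tau': array([ 2.26198317e-04, -4.80624354e+01,  2.98534691e+01,  1.92708807e-02,
       -2.20012871e-04, -1.66008029e-06]), 'tcp_pos': array([ 0.18503506, -0.5438926 ,  0.23042325]), 'orientation': array([-8.92149782e-04,  9.86599581e-01,  1.63157807e-01,  1.14949773e-05]), 'wrist_force': array([0.44862411, 0.62205945, 0.0587427 ]), 'ft_torque': array([-0.01043793,  0.00541996,  0.02254102]), 'grip_force': 0.0, 'finger_gap': 0.08533999497804122}
{'vertical_fov': 62.41918947588384, 'cx': 320.7278564567206, 'cy': 239.77967156528533, 'tool_from_camera': array([[ 6.79883318e-04, -9.49280994e-01, -3.14428264e-01,
         7.99581762e-02],
       [ 9.99999766e-01,  6.67639761e-04,  1.46632570e-04,
         6.40969905e-04],
       [ 7.07292988e-05, -3.14428290e-01,  9.49281226e-01,
        -1.42532735e-01],
       [ 0.00000000e+00,  0.00000000e+00,  0.00000000e+00,
         1.00000000e+00]])} {'vertical_fov': 54.33532018991371, 'cx': 324.08394580734927, 'cy': 248.61100884039936, 'rvec': array([ 2.12453428, -2.11248789,  0.15299269]), 'tvec': array([0.05853492, 0.5746605 , 0.76261102])} {'vertical_fov': 42.2106583482432, 'cx': 319.22629585463113, 'cy': 239.14437783697298, 'rvec': array([ 2.49791095,  0.87873075, -0.24668361]), 'tvec': array([-0.46939221, -0.25349345,  1.41330077])}
```

View pics/t0.png

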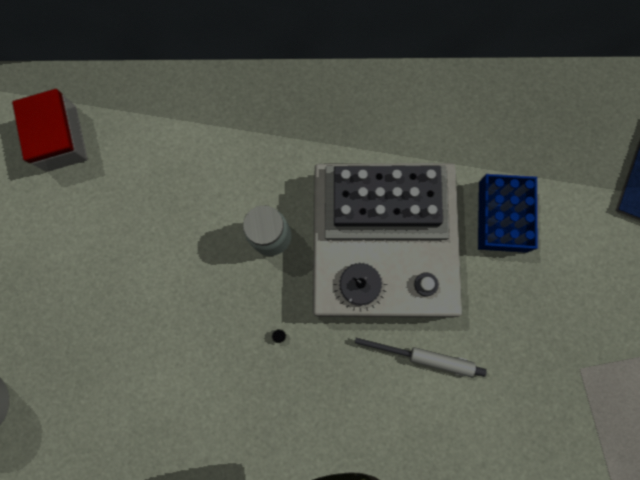

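View pics/s0.png

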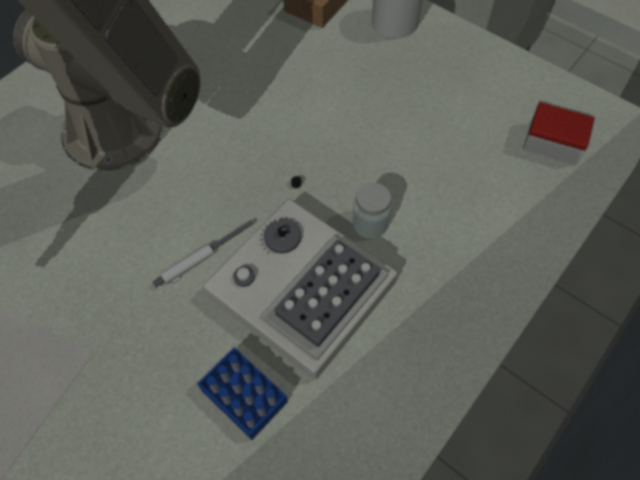

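The top view shows the knob at about (360,284), the button at (427,284), and the pipette in front. In the scene view the knob is at about (283,233) and the button at (244,272).

Run:
```python
from h import *
k=tri(ray("top",(360,283)),ray("scene",(284,231)));b=tri(ray("top",(428,284)),ray("scene",(243.5,272)))
print(k,b, atz("top",(361,284),.074),atz("top",(360,283),.09),atz("top",(428,284),.081))
for p in[(358,341),(411,354),(484,372)]: print(atz("top",p,.015))
p=atz("top",(360,283),.09);s=env.get_state();Rt=R(s["orientation"])
print(Rt, Rt.T@(p-s["tcp_pos"]),np.linalg.norm(p[:2]))
```

```text
[0.51343435 0.00269728 0.07753266] [ 0.51209841 -0.10954256  0.0774701 ] [ 0.51072572 -0.00073825  0.074     ] [0.51079053 0.00168857 0.09      ] [ 0.51063561 -0.11009943  0.081     ]
[0.41640034 0.00206509 0.015     ]
[ 0.3950219  -0.08982424  0.015     ]
[ 0.36594974 -0.21409769  0.015     ]
[[ 9.46759796e-01  3.21940710e-01 -2.58422693e-04]
 [ 3.21940698e-01 -9.46758467e-01  1.60994941e-03]
 [ 2.73644386e-04 -1.60743216e-03 -9.99998671e-01]] [ 0.48402145 -0.41147387  0.14130748] 0.5107933199746386
```

```bash
cat >> h.py <<'E'
def plan(target,roll,n):
    """rows from present pose to world target with total roll deg"""
    s=env.get_state();Rt=R(s["orientation"]);d=(np.array(target)-s["tcp_pos"])*1000/n
    for i in range(n):
        v=Rt.T@d
        print('{"x":%.1f,"y":%.1f,"z":%.1f,"roll":%.2f}'%(*v,roll/n),end=',\n' if (i+1)%5==0 else ',')
        a=np.radians(roll/n);Rt=Rt@np.array([[np.cos(a),-np.sin(a),0],[np.sin(a),np.cos(a),0],[0,0,1]])
E
python3 - <<'E'
from h import *
plan((.512,.001,.20),-91,20)
im=cv2.imread('pics/raw_t0.png')[250:315,320:450]; cv2.imwrite('pics/t0c.png',cv2.convertScaleAbs(cv2.resize(im,None,fx=6,fy=6,interpolation=cv2.INTER_CUBIC),alpha=1.8))
E
```

```text
{"x":24.2,"y":-20.5,"z":1.6,"roll":-4.55},{"x":25.8,"y":-18.5,"z":1.6,"roll":-4.55},{"x":27.2,"y":-16.4,"z":1.6,"roll":-4.55},{"x":28.4,"y":-14.2,"z":1.6,"roll":-4.55},{"x":29.4,"y":-11.9,"z":1.6,"roll":-4.55},
{"x":30.3,"y":-9.6,"z":1.6,"roll":-4.55},{"x":31.0,"y":-7.1,"z":1.6,"roll":-4.55},{"x":31.4,"y":-4.6,"z":1.6,"roll":-4.55},{"x":31.7,"y":-2.1,"z":1.6,"roll":-4.55},{"x":31.8,"y":0.4,"z":1.6,"roll":-4.55},
{"x":31.6,"y":2.9,"z":1.6,"roll":-4.55},{"x":31.3,"y":5.4,"z":1.6,"roll":-4.55},{"x":30.8,"y":7.9,"z":1.6,"roll":-4.55},{"x":30.1,"y":10.3,"z":1.6,"roll":-4.55},{"x":29.1,"y":12.6,"z":1.6,"roll":-4.55},
{"x":28.1,"y":14.9,"z":1.6,"roll":-4.55},{"x":26.8,"y":17.1,"z":1.6,"roll":-4.55},{"x":25.3,"y":19.2,"z":1.6,"roll":-4.55},{"x":23.7,"y":21.1,"z":1.6,"roll":-4.55},{"x":22.0,"y":22.9,"z":1.6,"roll":-4.55},
```

View pics/t0c.png

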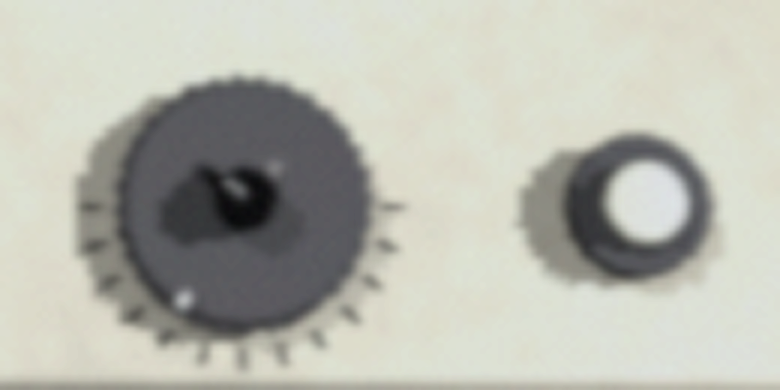

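The crop shows the pointer arm pointing back-left from the knob (205,170), and the bright sleeve back-right of it (275,165). The ring mark is at (183,298).

Request:
servo_tool([
  {"x": 24.2,"y": -20.5,"z": 1.6,"roll": -4.55},
  {"x": 25.8,"y": -18.5,"z": 1.6,"roll": -4.55},
  {"x": 27.2,"y": -16.4,"z": 1.6,"roll": -4.55},
  {"x": 28.4,"y": -14.2,"z": 1.6,"roll": -4.55},
  {"x": 29.4,"y": -11.9,"z": 1.6,"roll": -4.55},
])

```text
invalid input at $.increments[0]: expected keys grip, x, y, z, roll
```

Request:
servo_tool([
  {"x": 30.3,"y": -9.6,"z": 1.6,"roll": -4.55},
  {"x": 31.0,"y": -7.1,"z": 1.6,"roll": -4.55},
  {"x": 31.4,"y": -4.6,"z": 1.6,"roll": -4.55},
  {"x": 31.7,"y": -2.1,"z": 1.6,"roll": -4.55},
  {"x": 31.8,"y": 0.4,"z": 1.6,"roll": -4.55},
])

```text
invalid input at $.increments[0]: expected keys grip, x, y, z, roll
```

Request:
servo_tool([
  {"x": 31.6,"y": 2.9,"z": 1.6,"roll": -4.55},
  {"x": 31.3,"y": 5.4,"z": 1.6,"roll": -4.55},
  {"x": 30.8,"y": 7.9,"z": 1.6,"roll": -4.55},
  {"x": 30.1,"y": 10.3,"z": 1.6,"roll": -4.55},
  {"x": 29.1,"y": 12.6,"z": 1.6,"roll": -4.55},
])

```text
invalid input at $.increments[0]: expected keys grip, x, y, z, roll
```

Request:
servo_tool([
  {"x": 28.1,"y": 14.9,"z": 1.6,"roll": -4.55},
  {"x": 26.8,"y": 17.1,"z": 1.6,"roll": -4.55},
  {"x": 25.3,"y": 19.2,"z": 1.6,"roll": -4.55},
  {"x": 23.7,"y": 21.1,"z": 1.6,"roll": -4.55},
  {"x": 22.0,"y": 22.9,"z": 1.6,"roll": -4.55},
])

```text
invalid input at $.increments[0]: expected keys grip, x, y, z, roll
```

Request:
servo_tool([
  {"grip": 0.4},
  {"grip": 0.4},
  {"grip": 0.4},
], grip_force=20)

```text
invalid input at $.increments[0]: expected keys grip, x, y, z, roll
```

Run:
```python
from h import *
s=env.get_state();print(s["clock"],s["tcp_pos"],s["joint_pos"],s["finger_gap"],s["orientation"],s["ft_torque"])
np.save('st1.npy',np.r_[s["tcp_pos"],s["orientation"]])
save("wrist","w1.png")
Rt=R(s["orientation"]);c=env.get_calibration("wrist");T=np.array(c["tool_from_camera"])
for p in[(.512,.001,.09),(.512,-.11,.081)]:
    q=np.linalg.inv(T)@np.r_[Rt.T@(np.array(p)-s["tcp_pos"]),1]; v=K(c)@q[:3]; print(v[:2]/v[2])
```

```text
0.1 [ 0.18504519 -0.54393149  0.23051343] [-1.38259830e+00  3.13914021e-01  4.51144859e-02  1.30362666e+00
  4.73441915e-05  1.43121548e+00] 0.08561503539447214 [-8.15270149e-04  9.86599835e-01  1.63156679e-01  3.85710914e-06] [0.01833724 0.03061585 0.00482877]
[ -824.8708984  -1082.04532903]
[-428.31895622 -845.07635922]
```

View pics/w1.png

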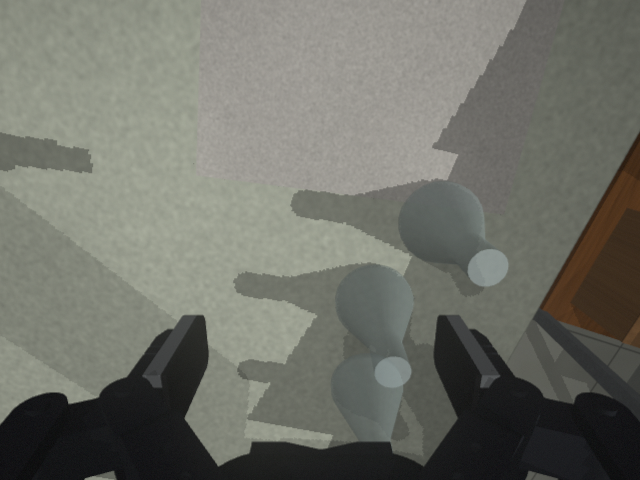

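The wrist view at the start pose shows the fingers at the bottom and some flasks below and to the right. The move was refused because each row needs all five keys, so I'll rise a little and resend it.

Request:
servo_tool([
  {"grip": 0,"x": 0,"y": 0,"z": -30,"roll": 0},
  {"grip": 0,"x": 24.2,"y": -20.5,"z": 1.6,"roll": -4.55},
  {"grip": 0,"x": 25.8,"y": -18.5,"z": 1.6,"roll": -4.55},
  {"grip": 0,"x": 27.2,"y": -16.4,"z": 1.6,"roll": -4.55},
  {"grip": 0,"x": 28.4,"y": -14.2,"z": 1.6,"roll": -4.55},
])

```text
clock: 0.57
tcp_pos: [0.2508, -0.4344, 0.2546]
orientation: [-0.0, 0.948, 0.319, 0.0]
wrist_force: [0.2, -0.6, -0.0]
finger_gap: 0.0854
grip_force: 0.0
```

Request:
servo_tool([
  {"grip": 0,"x": 29.4,"y": -11.9,"z": 1.6,"roll": -4.55},
  {"grip": 0,"x": 30.3,"y": -9.6,"z": 1.6,"roll": -4.55},
  {"grip": 0,"x": 31.0,"y": -7.1,"z": 1.6,"roll": -4.55},
  {"grip": 0,"x": 31.4,"y": -4.6,"z": 1.6,"roll": -4.55},
  {"grip": 0,"x": 31.7,"y": -2.1,"z": 1.6,"roll": -4.55},
])

```text
clock: 0.98
tcp_pos: [0.3327, -0.2979, 0.2467]
orientation: [-0.0, 0.866, 0.5, 0.0]
wrist_force: [0.8, -0.5, -0.0]
finger_gap: 0.0852
grip_force: 0.0
```

Request:
servo_tool([
  {"grip": 0,"x": 31.8,"y": 0.4,"z": 1.6,"roll": -4.55},
  {"grip": 0,"x": 31.6,"y": 2.9,"z": 1.6,"roll": -4.55},
  {"grip": 0,"x": 31.3,"y": 5.4,"z": 1.6,"roll": -4.55},
  {"grip": 0,"x": 30.8,"y": 7.9,"z": 1.6,"roll": -4.55},
  {"grip": 0,"x": 30.1,"y": 10.3,"z": 1.6,"roll": -4.55},
])

```text
clock: 1.4
tcp_pos: [0.4145, -0.1616, 0.2388]
orientation: [0.0, 0.751, 0.661, -0.0]
wrist_force: [0.1, -0.7, -0.5]
finger_gap: 0.0854
grip_force: 0.0
```

Request:
servo_tool([
  {"grip": 0.4,"x": 29.1,"y": 12.6,"z": 4,"roll": -4.55},
  {"grip": 0.4,"x": 28.1,"y": 14.9,"z": 8,"roll": -4.55},
  {"grip": 0.4,"x": 26.8,"y": 17.1,"z": 10,"roll": -4.55},
  {"grip": 0.4,"x": 25.3,"y": 19.2,"z": 8,"roll": -4.55},
  {"grip": 0.4,"x": 23.7,"y": 21.1,"z": 4,"roll": -4.55},
], grip_force=20)

```text
clock: 1.82
tcp_pos: [0.4957, -0.0253, 0.2037]
orientation: [-0.001, 0.606, 0.796, -0.0]
wrist_force: [0.7, -1.3, 0.1]
finger_gap: 0.0512
grip_force: 0.0
```

Request:
servo_tool([
  {"grip": 0.4,"x": 22.0,"y": 22.9,"z": 0,"roll": -4.55},
  {"grip": 0.4,"x": 0,"y": 0,"z": 0,"roll": 0},
  {"grip": 0.4,"x": 0,"y": 0,"z": 0,"roll": 0},
  {"grip": 0.4,"x": 0,"y": 0,"z": 0,"roll": 0},
])

```text
clock: 2.15
tcp_pos: [0.5116, 0.0001, 0.2046]
orientation: [-0.0, 0.575, 0.818, -0.0]
wrist_force: [-0.7, -0.3, 1.1]
finger_gap: 0.0512
grip_force: 0.0
```

Run:
```python
from h import *
s=env.get_state();print(s["clock"],s["tcp_pos"],s["joint_pos"],s["finger_gap"],s["orientation"],s["ft_torque"])
np.save('st1.npy',np.r_[s["tcp_pos"],s["orientation"]])
save("wrist","w2.png")
Rt=R(s["orientation"]);c=env.get_calibration("wrist");T=np.array(c["tool_from_camera"])
for p in[(.512,.001,.09),(.512,-.11,.081)]:
    q=np.linalg.inv(T)@np.r_[Rt.T@(np.array(p)-s["tcp_pos"]),1]; v=K(c)@q[:3]; print(v[:2]/v[2])
```

```text
2.15 [5.11633341e-01 1.34229502e-04 2.04586881e-01] [-1.56462844e-01  2.01619272e-01 -1.67550517e-01  1.20263371e+00
 -4.73090165e-04  1.06929355e+00] 0.05117113979032542 [-3.47784886e-04  5.75224007e-01  8.17995741e-01 -4.34279017e-04] [-3.29127455e-02  5.66233998e-03 -8.46967878e-05]
[322.99863251 231.86774155]
[274.7093884  355.84026243]
```

View pics/w2.png

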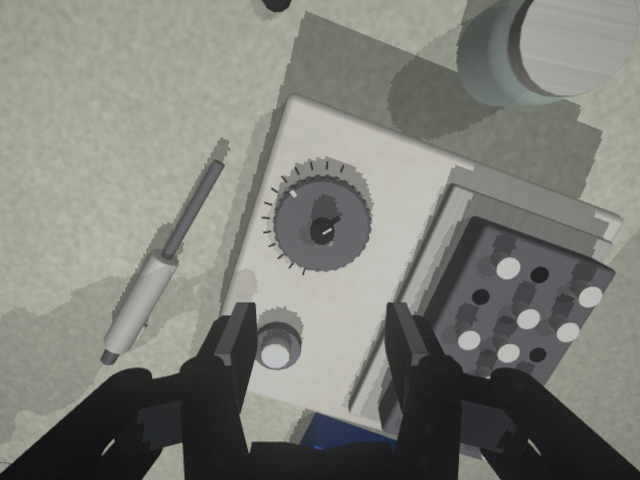

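The wrist view matches the prediction: knob top at about (322,231) and button top at (275,354), both within 2 px. I'll descend to just above the knob.

Request:
servo_tool([
  {"grip": 0.4,"x": 0,"y": 0,"z": 30,"roll": 0},
  {"grip": 0.4,"x": 0,"y": 0,"z": 35,"roll": 0},
  {"grip": 0.5,"x": 0,"y": 0,"z": 30,"roll": 0},
  {"grip": 0.6,"x": 0,"y": 0,"z": 10,"roll": 0},
  {"grip": 0.6,"x": 0,"y": 0,"z": 0,"roll": 0},
])

```text
clock: 2.62
tcp_pos: [0.5093, -0.0005, 0.0975]
orientation: [-0.003, 0.576, 0.817, -0.001]
wrist_force: [-0.3, 0.3, -0.3]
finger_gap: 0.034
grip_force: 0.0
```

Request:
servo_tool([
  {"grip": 0.6,"x": 0,"y": 0,"z": 0,"roll": 0},
  {"grip": 0.6,"x": 0,"y": 0,"z": 0,"roll": 0},
])

```text
clock: 2.78
tcp_pos: [0.5135, -0.0006, 0.1019]
orientation: [0.001, 0.576, 0.818, 0.001]
wrist_force: [-0.4, 0.7, 0.3]
finger_gap: 0.0344
grip_force: 0.0
```

```bash
cat >> h.py <<'E'
def proj(p,s):
    Rt=R(s["orientation"]);c=env.get_calibration("wrist");T=np.array(c["tool_from_camera"])
    q=np.linalg.inv(T)@np.r_[Rt.T@(np.array(p)-s["tcp_pos"]),1]; v=K(c)@q[:3]; return v[:2]/v[2]
E
python3 - <<'E'
from h import *
s=env.get_state();print(s["clock"],s["tcp_pos"],s["finger_gap"],s["orientation"],s["ft_torque"],s["wrist_force"])
save("wrist","w3.png",(200,230,240,250),2.4)
print(proj((.512,.001,.09),s),proj((.512,.001,.074),s))
E
```

```text
2.7833 [ 0.51349878 -0.00056534  0.101867  ] 0.03436795999191412 [1.42939589e-03 5.75579865e-01 8.17744075e-01 6.35233443e-04] [-0.02647586 -0.0051061  -0.01177068] [-0.43883045  0.70956459  0.27448525]
[320.29069343 299.10023673] [320.25234864 283.53254278]
```

View pics/w3.png

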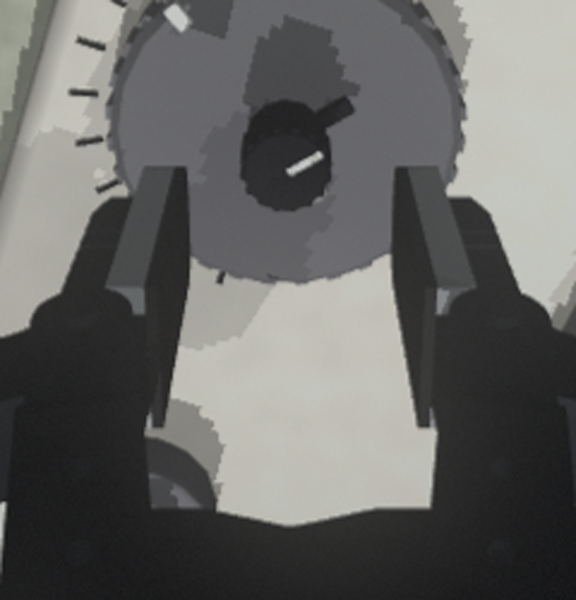

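The crop shows the knob, about (319,300) full-frame, nearly midway between the pads at columns 278 and 364. The arm is still swaying, so I'll let it settle and measure in pixels.

Request:
servo_tool([
  {"grip": 0.6,"x": 0,"y": 0,"z": 0,"roll": 0},
  {"grip": 0.6,"x": 0,"y": 0,"z": 0,"roll": 0},
  {"grip": 0.6,"x": 0,"y": 0,"z": 0,"roll": 0},
  {"grip": 0.6,"x": 0,"y": 0,"z": 0,"roll": 0},
  {"grip": 0.6,"x": 0,"y": 0,"z": 0,"roll": 0},
])

```text
clock: 3.25
tcp_pos: [0.5122, 0.0003, 0.1001]
orientation: [0.0, 0.575, 0.818, 0.0]
wrist_force: [-0.4, 0.3, -0.7]
finger_gap: 0.0342
grip_force: 0.0
```

```bash
cat >> h.py <<'E'
def edges(fn,rows,a=255,b=390,th=45):
    g=cv2.cvtColor(cv2.imread(fn),cv2.COLOR_BGR2GRAY).astype(float)
    for r in rows:
        l=g[r,a:b]; e=[]
        for i in range(len(l)-1):
            if (l[i]-th)*(l[i+1]-th)<0: e.append(round(a+i+(th-l[i])/(l[i+1]-l[i]),1))
        print(r,e)
E
python3 - <<'E'
from h import *
for i in range(2):
    s=env.get_state();print(s["clock"],s["tcp_pos"],s["orientation"],s["qvel"].round(3))
    save("wrist","w4%d.png"%i)
print(proj((.512,.001,.09),s))
g=cv2.imread('pics/w41.png',0); print(g[306,255:390:3])
edges('pics/w41.png',range(298,320,3))
E
```

```text
3.25 [5.12224352e-01 2.52244895e-04 1.00110674e-01] [2.05207919e-04 5.75067425e-01 8.18105991e-01 4.04683325e-05] [ 0.001  0.003 -0.003 -0.001  0.001 -0.   ]
3.3 [5.12180705e-01 2.64036671e-04 1.00017313e-01] [1.36996138e-04 5.75072726e-01 8.18102280e-01 1.93141610e-05] [-0.003  0.004 -0.003 -0.001 -0.001  0.   ]
[322.59929751 303.68425106]
[106  78  75  74  74  69  41  40 101 106  94  95  95  94  93  94  39  47
  46  45  45  44  66 177  80  44  44  44  39 105 104 102 103 103 103 103
  90  43  45  72  74  76  76  83 105]
298 [np.float64(302.8), np.float64(322.5), np.float64(331.2), np.float64(336.9), np.float64(339.2)]
301 [np.float64(272.7), np.float64(276.1), np.float64(303.2), np.float64(308.7), np.float64(309.3), np.float64(314.5), np.float64(322.5), np.float64(323.5), np.float64(324.5), np.float64(326.1), np.float64(337.5), np.float64(339.3), np.float64(365.3)]
304 [np.float64(277.1), np.float64(302.8), np.float64(304.5), np.float64(331.8), np.float64(339.1), np.float64(364.9), np.float64(369.3)]
307 [np.float64(271.3), np.float64(277.1), np.float64(302.8), np.float64(303.8), np.float64(310.5), np.float64(311.3), np.float64(314.5), np.float64(321.0), np.float64(326.8), np.float64(332.5), np.float64(339.2), np.float64(364.8), np.float64(370.2)]
310 [np.float64(270.7), np.float64(277.2), np.float64(312.5), np.float64(317.5), np.float64(320.5), np.float64(327.5), np.float64(329.3), np.float64(332.5), np.float64(334.7), np.float64(335.5), np.float64(338.1), np.float64(364.7), np.float64(370.8)]
313 [np.float64(269.8), np.float64(277.2), np.float64(327.3), np.float64(335.5), np.float64(336.1), np.float64(364.7), np.float64(367.7), np.float64(368.3), np.float64(372.0)]
316 [np.float64(268.9), np.float64(277.2), np.float64(364.6), np.float64(369.7), np.float64(372.2)]
319 [np.float64(268.2), np.float64(277.6)]
```

```bash
cat >> h.py <<'E'
from scipy.optimize import least_squares
def knobfit(fn,s,th=68,guess=(.512,.001)):
    """knob top centre in world from lower (far-side) silhouette; radius fitted as a check"""
    g=cv2.cvtColor(cv2.imread(fn),cv2.COLOR_BGR2GRAY).astype(np.uint8)
    c0=proj((*guess,.09),s); P=[]
    for a in np.radians(np.arange(-5,186,5)):   # downward half in image
        r=np.arange(12,26,.25); xy=c0[:,None]+np.array([np.cos(a),np.sin(a)])[:,None]*r
        v=cv2.remap(g,xy[0].astype(np.float32)[None],xy[1].astype(np.float32)[None],cv2.INTER_LINEAR)[0].astype(float)
        i=np.where((v[:-1]<th)&(v[1:]>=th))[0]
        if len(i): P.append(atz("wrist",xy[:,i[0]],.09,s)[:2])
    P=np.array(P)*1000
    f=least_squares(lambda p:np.hypot(P[:,0]-p[0],P[:,1]-p[1])-p[2],[*np.array(guess)*1000,8],loss='soft_l1',f_scale=.2)
    Rt=R(s["orientation"]); w=np.array([f.x[0]/1000,f.x[1]/1000,.09])
    print("world",f.x.round(2),"rms",np.sqrt(np.mean(f.fun**2)).round(2),len(P),"tool mm",(Rt.T@(w-s["tcp_pos"])*1000).round(2))
    return w
E
python3 - <<'E'
from h import *
s=env.get_state();knobfit('pics/w41.png',s)
E
```

```text
world [5.114e+02 2.300e-01 8.080e+00] rms 0.18 39 tool mm [ 0.21 -0.67  9.91]
```

Request:
servo_tool([
  {"grip": 0.6,"x": 0,"y": 0,"z": 0,"roll": 6},
  {"grip": 0.6,"x": 0,"y": 0,"z": 0,"roll": 6},
  {"grip": 0.6,"x": 0,"y": 0,"z": 0,"roll": 6},
  {"grip": 0.6,"x": 0,"y": 0,"z": 0,"roll": 6},
  {"grip": 0.6,"x": 0,"y": 0,"z": 0,"roll": 6},
])

```text
clock: 3.77
tcp_pos: [0.512, 0.0002, 0.0998]
orientation: [-0.0, 0.769, 0.639, -0.0]
wrist_force: [0.4, -0.8, -1.2]
finger_gap: 0.0341
grip_force: 0.0
```

Request:
servo_tool([
  {"grip": 0.6,"x": 0,"y": 0,"z": 0,"roll": 6},
  {"grip": 0.6,"x": 0,"y": 0,"z": 0,"roll": 6},
  {"grip": 0.6,"x": 0,"y": 0,"z": 0,"roll": 6},
  {"grip": 0.6,"x": 0,"y": 0,"z": 0,"roll": 6},
  {"grip": 0.6,"x": 0,"y": 0,"z": 0,"roll": 6},
])

```text
clock: 4.18
tcp_pos: [0.512, 0.0002, 0.0998]
orientation: [-0.0, 0.908, 0.419, -0.0]
wrist_force: [-0.3, -0.1, 0.1]
finger_gap: 0.0339
grip_force: 0.0
```

Request:
servo_tool([
  {"grip": 0.6,"x": 0,"y": 0,"z": 0,"roll": 0},
  {"grip": 0.6,"x": 0,"y": 0,"z": 0,"roll": 0},
  {"grip": 0.6,"x": 0,"y": 0,"z": 0,"roll": 0},
  {"grip": 0.6,"x": 0,"y": 0,"z": 0,"roll": 0},
  {"grip": 0.6,"x": 0,"y": 0,"z": 0,"roll": 0},
])

```text
clock: 4.6
tcp_pos: [0.5121, 0.0002, 0.0998]
orientation: [-0.0, 0.907, 0.421, -0.0]
wrist_force: [0.3, -0.9, -0.3]
finger_gap: 0.0341
grip_force: 0.0
```

Run:
```python
from h import *
s=env.get_state();print(s["clock"],s["tcp_pos"],s["orientation"],s["joint_pos"])
save("wrist","w5.png",(200,200,240,200),2.4);knobfit('pics/raw_w5.png',s)
```

```text
4.6 [5.12089143e-01 2.32289793e-04 9.98461560e-02] [-1.89610812e-06  9.06863662e-01  4.21424129e-01 -3.52818116e-05] [-1.56390224e-01  2.73102325e-01 -3.44861894e-01  9.52892801e-01
 -3.61930745e-05  2.11517215e+00]
world [5.1223e+02 8.0000e-02 8.2300e+00] rms 0.16 39 tool mm [-0.03  0.2   9.85]
```

View pics/w5.png

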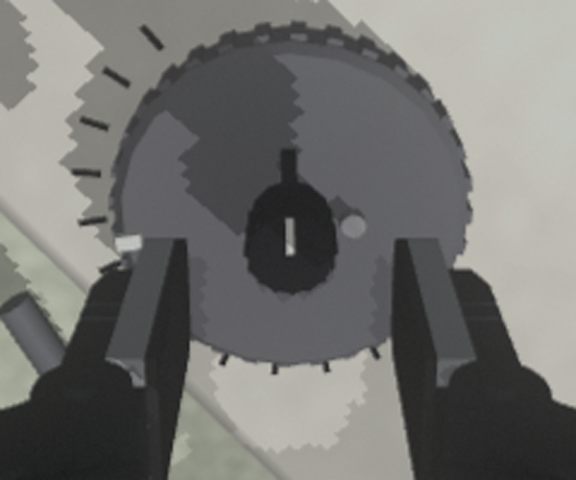

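The crop shows the pointer straight up at (290,165), the sleeve at (353,226), and the knob centred between the pads (188 and 394). It sits centred at both rolls, which means the TCP is on the knob's axis. I'll verify that numerically and work out the turn angle.

Run:
```python
from h import *
s=env.get_state()
c=lambda q:(200+q[0]/2.4-.3,200+q[1]/2.4-.3)
k=atz("wrist",c((290,238)),.09,s);sl=atz("wrist",c((353,226)),.0775,s);pt=atz("wrist",c((290,152)),.0775,s)
a=lambda v:np.degrees(np.arctan2(v[1],v[0]))
print(k,sl,pt,np.hypot(*(sl-k)[:2]),np.hypot(*(pt-k)[:2]),a(pt-k),a(sl-k),"turn",a(pt-k)-a(sl-k)-2*np.degrees(np.arcsin(2/12)))
for f,rs in(('pics/raw_w5.png',range(296,308,2)),('pics/w41.png',range(302,312,2))):
    g=cv2.imread(f,0).astype(float)
    for r in rs:
        o=[]
        for th in(52,60):
            i=320
            L=300
            while g[r,L]<th: L-=1
            while g[r,L]>th: L+=1
            l=L-(th-g[r,L])/(g[r,L-1]-g[r,L])
            Rr=342
            while g[r,Rr]>th: Rr-=1
            rr=Rr+(th-g[r,Rr])/(g[r,Rr+1]-g[r,Rr])
            p=290
            while g[r,p]>60: p-=1
            q=350
            while g[r,q]>60: q+=1
            o+=[round(l,1),round(rr,1),round((l+rr)/2,2)]
        print(f[-8:],r,o,"pads",p,q,(p+q)/2)
```

```text
[0.51396729 0.00217939 0.09      ] [ 0.52074724 -0.00846769  0.0775    ] [0.52133652 0.01093154 0.0775    ] 0.012622517142444034 0.011441400941516296 49.90295243549347 -57.511433925084496 turn 88.22624990685705
w_w5.png 296 [np.float64(301.9), np.float64(339.2), np.float64(320.58), np.float64(301.5), np.float64(339.4), np.float64(320.48)] pads -19 599 290.0
w_w5.png 298 [np.float64(302.4), np.float64(339.3), np.float64(320.83), np.float64(302.0), np.float64(339.5), np.float64(320.72)] pads -18 600 291.0
w_w5.png 300 [np.float64(302.0), np.float64(339.4), np.float64(320.7), np.float64(301.8), np.float64(339.6), np.float64(320.69)] pads 277 365 321.0
w_w5.png 302 [np.float64(301.8), np.float64(339.7), np.float64(320.75), np.float64(301.6), np.float64(340.0), np.float64(320.8)] pads 277 365 321.0
w_w5.png 304 [np.float64(301.6), np.float64(340.1), np.float64(320.85), np.float64(301.4), np.float64(340.3), np.float64(320.82)] pads 277 365 321.0
w_w5.png 306 [np.float64(301.7), np.float64(338.9), np.float64(320.3), np.float64(301.4), np.float64(339.2), np.float64(320.33)] pads 277 364 320.5
/w41.png 302 [np.float64(302.6), np.float64(340.0), np.float64(321.31), np.float64(302.1), np.float64(340.2), np.float64(321.14)] pads 277 365 321.0
/w41.png 304 [np.float64(302.5), np.float64(339.2), np.float64(320.85), np.float64(302.1), np.float64(339.4), np.float64(320.75)] pads 277 365 321.0
/w41.png 306 [np.float64(302.3), np.float64(339.2), np.float64(320.78), np.float64(301.9), np.float64(339.4), np.float64(320.66)] pads 277 364 320.5
/w41.png 308 [np.float64(302.6), np.float64(339.3), np.float64(320.97), np.float64(302.2), np.float64(339.6), np.float64(320.87)] pads 277 364 320.5
/w41.png 310 [np.float64(304.9), np.float64(338.6), np.float64(321.77), np.float64(304.5), np.float64(339.1), np.float64(321.78)] pads 277 364 320.5
```

Request:
servo_tool([
  {"grip": 0.6,"x": 0,"y": 0,"z": 0,"roll": -6},
  {"grip": 0.6,"x": 0,"y": 0,"z": 0,"roll": -6},
  {"grip": 0.6,"x": 0,"y": 0,"z": 0,"roll": -6},
  {"grip": 0.6,"x": 0,"y": 0,"z": 0,"roll": -6},
  {"grip": 0.6,"x": 0,"y": 0,"z": 0,"roll": -6},
])

```text
clock: 5.07
tcp_pos: [0.5121, 0.0002, 0.0999]
orientation: [0.0, 0.765, 0.644, -0.0]
wrist_force: [0.4, 0.4, 0.3]
finger_gap: 0.034
grip_force: 0.0
```

Request:
servo_tool([
  {"grip": 0.6,"x": 0,"y": 0,"z": 0,"roll": -6},
  {"grip": 0.6,"x": 0,"y": 0,"z": 0,"roll": -6},
  {"grip": 0.6,"x": 0,"y": 0,"z": 0,"roll": -6},
  {"grip": 0.6,"x": 0,"y": 0,"z": 0,"roll": -6},
  {"grip": 0.6,"x": 0,"y": 0,"z": 0,"roll": -6},
])

```text
clock: 5.48
tcp_pos: [0.5121, 0.0002, 0.0999]
orientation: [0.0, 0.573, 0.82, -0.0]
wrist_force: [0.8, 0.6, 0.4]
finger_gap: 0.0341
grip_force: 0.0
```

Request:
servo_tool([
  {"grip": 0.6,"x": 0,"y": 0,"z": 2,"roll": 0},
  {"grip": 0.6,"x": 0,"y": 0,"z": 3,"roll": 0},
  {"grip": 0.6,"x": 0,"y": 0,"z": 3,"roll": 0},
  {"grip": 0.6,"x": 0,"y": 0,"z": 3,"roll": 0},
  {"grip": 0.6,"x": 0,"y": 0,"z": 3,"roll": 0},
])

```text
clock: 5.9
tcp_pos: [0.512, 0.0002, 0.0854]
orientation: [-0.0, 0.576, 0.818, -0.0]
wrist_force: [0.2, 1.1, 0.4]
finger_gap: 0.0341
grip_force: 0.0
```

Request:
servo_tool([
  {"grip": 0.65,"x": 0,"y": 0,"z": 3,"roll": 0},
  {"grip": 0.68,"x": 0,"y": 0,"z": 2,"roll": 0},
  {"grip": 0.7,"x": 0,"y": 0,"z": 1,"roll": 0},
  {"grip": 0.7,"x": 0,"y": 0,"z": 0,"roll": 0},
  {"grip": 0.7,"x": 0,"y": 0,"z": 0,"roll": 0},
])

```text
clock: 6.32
tcp_pos: [0.5121, 0.0002, 0.0799]
orientation: [0.0, 0.575, 0.818, -0.0]
wrist_force: [-0.6, -0.1, 0.6]
finger_gap: 0.0256
grip_force: 0.0
```

```bash
cat >> h.py <<'E'
def ft(n=6):
    F=[]
    for i in range(n):
        s=env.get_state();F.append(np.r_[s["wrist_force"],s["ft_torque"]]); env.read_camera("wrist")
    print(s["clock"],s["tcp_pos"].round(5),s["finger_gap"],s["grip_force"],"FT mean",np.mean(F,0).round(3),"sd",np.std(F,0).round(3))
E
python3 - <<'E'
from h import *
ft()
save("wrist","w6.png",(200,230,240,200),2.4)
E
```

```text
6.5667 [5.1224e-01 1.5000e-04 8.0050e-02] 0.025467203086704786 0.0 FT mean [-0.376  0.058  0.304  0.005  0.017 -0.01 ] sd [0.417 0.507 0.415 0.028 0.04  0.039]
```

View pics/w6.png

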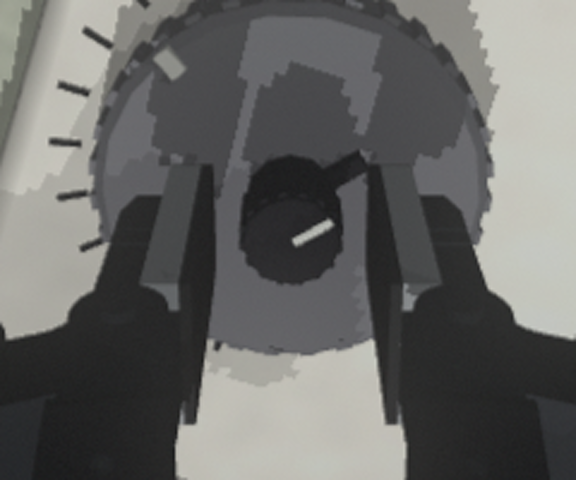

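The knob (columns 241–342 in the crop) sits midway between the pads (215 and 367). I'll close at the minimum grip force.

Request:
servo_tool([
  {"grip": 0.74,"x": 0,"y": 0,"z": 0,"roll": 0},
  {"grip": 0.78,"x": 0,"y": 0,"z": 0,"roll": 0},
  {"grip": 0.82,"x": 0,"y": 0,"z": 0,"roll": 0},
  {"grip": 0.86,"x": 0,"y": 0,"z": 0,"roll": 0},
  {"grip": 0.86,"x": 0,"y": 0,"z": 0,"roll": 0},
], grip_force=20)

```text
clock: 7.08
tcp_pos: [0.5122, 0.0002, 0.08]
orientation: [0.0, 0.575, 0.818, 0.0]
wrist_force: [0.3, -1.0, 0.8]
finger_gap: 0.0145
grip_force: 19.5
```

Run:
```python
from h import *
ft(8)
```

```text
7.4333 [5.1225e-01 1.7000e-04 8.0000e-02] 0.014746907629306262 19.589903354644775 FT mean [ 0.155 -0.076  0.94   0.027 -0.028  0.009] sd [0.447 0.482 0.508 0.025 0.029 0.021]
```

Request:
servo_tool([
  {"grip": 0.86,"x": 0,"y": 0,"z": 0,"roll": 2},
  {"grip": 0.86,"x": 0,"y": 0,"z": 0,"roll": 4},
  {"grip": 0.86,"x": 0,"y": 0,"z": 0,"roll": 4},
  {"grip": 0.86,"x": 0,"y": 0,"z": 0,"roll": 4},
  {"grip": 0.86,"x": 0,"y": 0,"z": 0,"roll": 4},
])

```text
clock: 7.9
tcp_pos: [0.5122, 0.0002, 0.08]
orientation: [0.0, 0.697, 0.717, 0.0]
wrist_force: [0.8, 1.2, 2.0]
finger_gap: 0.0149
grip_force: 19.7
```

Run:
```python
from h import *
ft(8)
save("wrist","w7.png",(200,230,240,200),2.4)
```

```text
8.25 [5.1222e-01 1.8000e-04 7.9960e-02] 0.014667420232690583 19.693566262722015 FT mean [ 0.008  0.46   2.103  0.031 -0.021 -0.036] sd [0.547 0.453 0.543 0.025 0.028 0.042]
```

View pics/w7.png

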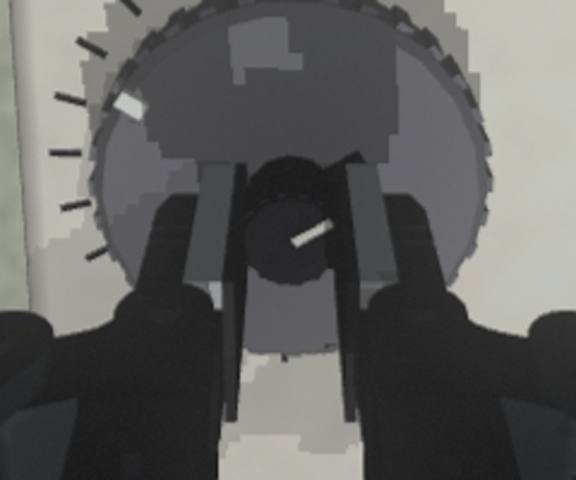

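The knob turns with the fingers: the white line holds its angle to the pads, and the ring mark is at (130,105) in the crop. Continuing.

Request:
servo_tool([
  {"grip": 0.86,"x": 0,"y": 0,"z": 0,"roll": 4},
  {"grip": 0.86,"x": 0,"y": 0,"z": 0,"roll": 4},
  {"grip": 0.86,"x": 0,"y": 0,"z": 0,"roll": 4},
  {"grip": 0.86,"x": 0,"y": 0,"z": 0,"roll": 4},
  {"grip": 0.86,"x": 0,"y": 0,"z": 0,"roll": 4},
])

```text
clock: 8.77
tcp_pos: [0.5122, 0.0002, 0.08]
orientation: [0.0, 0.811, 0.585, 0.0]
wrist_force: [-0.0, 0.2, 2.5]
finger_gap: 0.0143
grip_force: 19.7
```

```bash
cat >> h.py <<'E'
def mark(s=None,im=None):
    s=s or env.get_state(); im=env.read_camera("wrist") if im is None else im
    g=im.astype(float).mean(2); 
    p0=proj((.4907,.0240,.074),s); 
    H,W=g.shape; yy,xx=np.mgrid[:H,:W]; m=(np.hypot(xx-p0[0],yy-p0[1])<11)&(g>110)
    w=(g-100)*m
    if m.sum()<5: print("mark none",p0,m.sum()); return
    px=((w*xx).sum()/w.sum(),(w*yy).sum()/w.sum()); q=atz("wrist",px,.074,s)
    print("mark px",np.round(px,1),"n",m.sum(),"pred",p0.round(1),"world",q.round(4),"ang",np.degrees(np.arctan2(q[1]-.0002,q[0]-.5121)).round(2))
E
python3 - <<'E'
from h import *
# baseline mark from w5 eyeballed and stored w7
s=env.get_state(); print(proj((.4907,.0240,.074),s))
ft(8); save("wrist","w8.png"); mark(s,cv2.imread("pics/raw_w8.png"))
# w7: yaw 18 deg turned
s2=dict(s); s2["tcp_pos"]=np.array([.51222,.00018,.07996]); s2["orientation"]=np.array([0,.697,.717,0])/np.hypot(.697,.717)
print(atz("wrist",(200+130/2.4-.3,230+105/2.4-.3),.074,s2))
E
```

```text
[252.51347566 274.16928135]
9.1167 [5.122e-01 1.800e-04 7.995e-02] 0.014250729167742511 19.7370582818985 FT mean [-0.122 -0.151  2.539  0.044 -0.023 -0.015] sd [0.428 0.448 0.637 0.031 0.029 0.024]
mark px [242.9 270.4] n 8 pred [252.5 274.2] world [0.4876 0.0268 0.074 ] ang 132.66
[0.48441896 0.01554687 0.074     ]
```

```bash
sed -i 's/(.4907,.0240,.074)/(.4845,.0155,.074)/' h.py
python3 - <<'E'
from h import *
s=env.get_state()
def at(q): 
    d=dict(s); n=np.hypot(*q); d["orientation"]=np.array([0,q[0]/n,q[1]/n,0]); return d
for f,q,z in(("w2",(.5752,.8180),None),("w5",(.90686,.42142),.09985),("w6",(.575,.818),.08),("w7",(.697,.717),.08),("w8",None,None)):
    im=cv2.imread(f"pics/raw_{f}.png"); d=at(q) if q else s
    if z: d["tcp_pos"]=np.array([.5121,.0002,z])
    if f=="w2": d["tcp_pos"]=np.array([.51163,.00013,.20459])
    print(f); mark(d,im)
E
```

```text
w2
mark px [291.2 191.4] n 88 pred [292.  193.2] world [0.4836 0.0165 0.074 ] ang 150.24
w5
mark px [251.8 301.5] n 112 pred [255.5 300.3] world [0.4828 0.0162 0.074 ] ang 151.46
w6
mark px [270.3 256.3] n 93 pred [269.3 255.9] world [0.4849 0.0155 0.074 ] ang 150.65
w7
mark px [253.8 273.8] n 106 pred [254.4 273.6] world [0.4843 0.0154 0.074 ] ang 151.35
w8
mark px [244.  296.7] n 117 pred [246.2 296.3] world [0.4836 0.0156 0.074 ] ang 151.69
```

Request:
servo_tool([
  {"grip": 0.86,"x": 0,"y": 0,"z": 0,"roll": 4},
  {"grip": 0.86,"x": 0,"y": 0,"z": 0,"roll": 4},
  {"grip": 0.86,"x": 0,"y": 0,"z": 0,"roll": 4},
  {"grip": 0.86,"x": 0,"y": 0,"z": 0,"roll": 3},
  {"grip": 0.86,"x": 0,"y": 0,"z": 0,"roll": 0},
])

```text
clock: 9.63
tcp_pos: [0.5122, 0.0002, 0.0799]
orientation: [0.0, 0.88, 0.475, 0.0]
wrist_force: [-0.0, -0.4, 2.4]
finger_gap: 0.0148
grip_force: 19.8
```

Run:
```python
from h import *
ft(10); save("wrist","w9.png"); mark(None,cv2.imread("pics/raw_w9.png"))
```

```text
10.0833 [5.1218e-01 1.9000e-04 7.9930e-02] 0.01474969949831825 19.781720638275146 FT mean [ 0.161  0.308  2.953  0.035 -0.014 -0.015] sd [0.334 0.499 0.405 0.025 0.028 0.034]
mark px [243.  314.9] n 124 pred [245.6 313.9] world [0.4833 0.0157 0.074 ] ang 151.68
```

Request:
servo_tool([
  {"grip": 0.86,"x": 0,"y": 0,"z": 0,"roll": 3},
  {"grip": 0.86,"x": 0,"y": 0,"z": 0,"roll": 3},
  {"grip": 0.86,"x": 0,"y": 0,"z": 0,"roll": 3},
  {"grip": 0.86,"x": 0,"y": 0,"z": 0,"roll": 1},
  {"grip": 0.86,"x": 0,"y": 0,"z": 0,"roll": 0},
])

```text
clock: 10.6
tcp_pos: [0.5122, 0.0002, 0.0799]
orientation: [0.0, 0.918, 0.397, 0.0]
wrist_force: [-0.3, -0.4, 3.8]
finger_gap: 0.0147
grip_force: 19.8
```

Run:
```python
from h import *
ft(10); save("wrist","w10.png",(200,250,240,180),2.4); mark(None,cv2.imread("pics/raw_w10.png"))
```

```text
11.05 [5.1213e-01 1.9000e-04 7.9900e-02] 0.014615147351835544 19.817135632038116 FT mean [ 0.093  0.137  3.4    0.047 -0.029  0.008] sd [0.553 0.428 0.365 0.029 0.019 0.025]
mark px [245.1 327.1] n 132 pred [248.1 325.4] world [0.483  0.0158 0.074 ] ang 151.84
```

Request:
servo_tool([
  {"grip": 0.86,"x": 0,"y": 0,"z": 0,"roll": 2},
  {"grip": 0.86,"x": 0,"y": 0,"z": 0,"roll": 2},
  {"grip": 0.86,"x": 0,"y": 0,"z": 0,"roll": 0},
])

```text
clock: 11.4
tcp_pos: [0.5122, 0.0002, 0.0799]
orientation: [0.0, 0.931, 0.364, 0.0]
wrist_force: [-0.1, -0.3, 4.1]
finger_gap: 0.015
grip_force: 19.8
```

Run:
```python
from h import *
ft(10);mark()
```

```text
11.85 [5.1215e-01 1.8000e-04 7.9910e-02] 0.015173506600712528 19.83706533908844 FT mean [ 0.045  0.179  3.836  0.038 -0.004 -0.005] sd [0.501 0.319 0.389 0.038 0.019 0.025]
mark px [246.4 331.9] n 137 pred [249.7 329.8] world [0.4828 0.0159 0.074 ] ang 151.85
```

Request:
servo_tool([
  {"grip": 0.86,"x": 0,"y": 0,"z": 0,"roll": 2},
  {"grip": 0.86,"x": 0,"y": 0,"z": 0,"roll": 0},
])

```text
clock: 12.12
tcp_pos: [0.5122, 0.0002, 0.0799]
orientation: [0.0, 0.937, 0.348, 0.0]
wrist_force: [-0.1, 1.0, 3.3]
finger_gap: 0.0145
grip_force: 19.8
```

Run:
```python
from h import *
ft(10);mark()
```

```text
12.5667 [5.1213e-01 1.8000e-04 7.9890e-02] 0.014641713174990825 19.85176831483841 FT mean [ 1.000e-03  2.120e-01  3.993e+00  3.200e-02 -2.900e-02 -1.100e-02] sd [0.492 0.512 0.451 0.035 0.029 0.026]
mark px [247.3 334.1] n 134 pred [250.6 331.9] world [0.4827 0.0159 0.074 ] ang 151.83
```

Request:
servo_tool([
  {"grip": 0.86,"x": 0,"y": 0,"z": 0,"roll": 2},
  {"grip": 0.86,"x": 0,"y": 0,"z": 0,"roll": 0},
])

```text
clock: 12.83
tcp_pos: [0.5121, 0.0002, 0.0799]
orientation: [0.0, 0.943, 0.332, -0.0]
wrist_force: [-0.4, -0.4, 4.4]
finger_gap: 0.0145
grip_force: 19.9
```

Run:
```python
from h import *
ft(10);mark()
```

```text
13.2833 [5.121e-01 1.700e-04 7.987e-02] 0.014465716303803696 19.862110912799835 FT mean [ 0.157  0.05   3.945  0.058 -0.039 -0.025] sd [0.38  0.18  0.425 0.02  0.037 0.019]
mark px [248.2 336.5] n 138 pred [251.6 334.1] world [0.4826 0.0159 0.074 ] ang 151.91
```

Request:
servo_tool([
  {"grip": 0.86,"x": 0,"y": 0,"z": 0,"roll": 1.5},
  {"grip": 0.86,"x": 0,"y": 0,"z": 0,"roll": 0},
])

```text
clock: 13.55
tcp_pos: [0.5121, 0.0002, 0.0799]
orientation: [0.0, 0.948, 0.319, 0.0]
wrist_force: [0.4, -0.7, 3.6]
finger_gap: 0.0148
grip_force: 19.9
```

Run:
```python
from h import *
ft(10);mark()
```

```text
14.0 [5.1212e-01 1.8000e-04 7.9880e-02] 0.014251334677972469 19.869308173656464 FT mean [ 0.226  0.268  3.879  0.053 -0.01  -0.013] sd [0.267 0.504 0.43  0.015 0.03  0.028]
mark px [249.1 338.1] n 138 pred [252.3 335.6] world [0.4826 0.0159 0.074 ] ang 151.98
```

Request:
servo_tool([
  {"grip": 0.86,"x": 0,"y": 0,"z": 0,"roll": 1.5},
  {"grip": 0.86,"x": 0,"y": 0,"z": 0,"roll": 0},
])

```text
clock: 14.27
tcp_pos: [0.5121, 0.0002, 0.0799]
orientation: [0.0, 0.952, 0.307, 0.0]
wrist_force: [0.0, 0.2, 4.6]
finger_gap: 0.0145
grip_force: 19.9
```

```bash
cat >> h.py <<'E'
def line(im,s):
    g=im.astype(float).mean(2);p0=proj((.5121,.0002,.09),s);yy,xx=np.mgrid[:480,:640]
    m=(np.hypot(xx-p0[0],yy-p0[1])<16)&(g>90);q=np.array([atz("wrist",(x,y),.09,s)[:2] for x,y in zip(xx[m],yy[m])])*1000
    w=g[m]-80;c=(q*w[:,None]).sum(0)/w.sum();u,S,v=np.linalg.svd((q-c)*np.sqrt(w)[:,None]);a=np.degrees(np.arctan2(v[0,1],v[0,0]))%180
    x=R(s["orientation"])[:,0];print("line n",m.sum(),"world",a.round(1),"rel tool",((np.degrees(np.arctan2(x[1],x[0]))-a+90)%180-90).round(1))
def chk(n=10):
    ft(n);s=env.get_state();im=env.read_camera("wrist");mark(s,im);line(im,s)
E
python3 - <<'E'
from h import *
chk()
s=env.get_state()
for f,q,z in(("w6",(.575,.818),.08),("w7",(.697,.717),.08),("w10",(.918,.397),.08)):
    d=dict(s);d["tcp_pos"]=np.array([.5121,.0002,z]);d["orientation"]=np.array([0,*q,0])/np.hypot(*q);line(cv2.imread(f"pics/raw_{f}.png"),d)
E
```

```text
14.7167 [5.1214e-01 1.7000e-04 7.9880e-02] 0.014837664058096186 19.874955117702484 FT mean [ 0.314  0.029  4.381  0.054 -0.023 -0.005] sd [0.491 0.443 0.435 0.02  0.041 0.026]
mark px [249.9 339.8] n 142 pred [253.2 337.2] world [0.4826 0.0159 0.074 ] ang 151.95
line n 54 world 159.1 rel tool 56.7
line n 60 world 52.0 rel tool 57.8
line n 63 world 33.9 rel tool 57.8
line n 56 world 168.9 rel tool 57.9
```

Request:
servo_tool([
  {"grip": 0.86,"x": 0,"y": 0,"z": 0,"roll": 1},
  {"grip": 0.86,"x": 0,"y": 0,"z": 0,"roll": 0},
])

```text
clock: 14.98
tcp_pos: [0.5121, 0.0002, 0.0799]
orientation: [0.0, 0.954, 0.298, -0.0]
wrist_force: [-0.4, 0.2, 4.6]
finger_gap: 0.0148
grip_force: 19.9
```

Run:
```python
from h import *
chk(15)
```

```text
15.6833 [5.1213e-01 1.9000e-04 7.9890e-02] 0.014474156759729366 19.879478216171265 FT mean [ 0.023  0.168  4.569  0.041 -0.023 -0.017] sd [0.47  0.478 0.516 0.03  0.026 0.022]
mark px [250.5 340.9] n 138 pred [253.8 338.2] world [0.4825 0.016  0.074 ] ang 151.92
line n 54 world 158.0 rel tool 56.8
```

Request:
servo_tool([
  {"grip": 0.86,"x": 0,"y": 0,"z": 0,"roll": 1},
  {"grip": 0.86,"x": 0,"y": 0,"z": 0,"roll": 0},
])

```text
clock: 15.95
tcp_pos: [0.5121, 0.0002, 0.0799]
orientation: [0.0, 0.957, 0.29, 0.0]
wrist_force: [0.3, 0.5, 4.2]
finger_gap: 0.0147
grip_force: 19.9
```

Run:
```python
from h import *
chk(10)
```

```text
16.4 [5.1212e-01 1.8000e-04 7.9870e-02] 0.014733238016803853 19.881738424301147 FT mean [ 0.062  0.274  4.518  0.041 -0.029  0.01 ] sd [0.594 0.384 0.424 0.022 0.02  0.023]
mark px [250.8 342.1] n 136 pred [254.4 339.2] world [0.4824 0.016  0.074 ] ang 151.9
line n 54 world 157.2 rel tool 56.6
```

Request:
servo_tool([
  {"grip": 0.86,"x": 0,"y": 0,"z": 0,"roll": 1},
  {"grip": 0.86,"x": 0,"y": 0,"z": 0,"roll": 0},
])

```text
clock: 16.67
tcp_pos: [0.5121, 0.0002, 0.0799]
orientation: [0.0, 0.96, 0.282, -0.0]
wrist_force: [0.3, -0.6, 4.4]
finger_gap: 0.0147
grip_force: 19.9
```

Run:
```python
from h import *
chk(10)
```

```text
17.1167 [5.1212e-01 1.9000e-04 7.9870e-02] 0.014482885042173115 19.88352209329605 FT mean [ 0.163  0.031  4.706  0.048 -0.021  0.044] sd [0.65  0.46  0.525 0.027 0.022 0.018]
mark px [251.4 343.2] n 132 pred [254.9 340.2] world [0.4824 0.0161 0.074 ] ang 151.94
line n 54 world 156.2 rel tool 56.6
```

Request:
servo_tool([
  {"grip": 0.86,"x": 0,"y": 0,"z": 0,"roll": 0.7},
  {"grip": 0.86,"x": 0,"y": 0,"z": 0,"roll": 0},
])

```text
clock: 17.38
tcp_pos: [0.5121, 0.0002, 0.0799]
orientation: [0.0, 0.961, 0.276, -0.0]
wrist_force: [-0.3, 0.5, 4.8]
finger_gap: 0.0146
grip_force: 19.9
```

Run:
```python
from h import *
chk(15)
```

```text
18.0833 [5.1211e-01 1.8000e-04 7.9880e-02] 0.014427061280355058 19.884861409664154 FT mean [ 0.007  0.348  4.397  0.061 -0.036  0.062] sd [0.683 0.639 0.406 0.035 0.021 0.031]
mark px [251.5 344.1] n 129 pred [255.4 340.9] world [0.4822 0.0161 0.074 ] ang 151.91
line n 54 world 155.5 rel tool 56.6
```

Request:
servo_tool([
  {"grip": 0.86,"x": 0,"y": 0,"z": 0,"roll": 0.6},
  {"grip": 0.86,"x": 0,"y": 0,"z": 0,"roll": 0},
])

```text
clock: 18.35
tcp_pos: [0.5121, 0.0002, 0.0799]
orientation: [0.0, 0.963, 0.271, -0.0]
wrist_force: [0.9, 0.1, 4.5]
finger_gap: 0.0149
grip_force: 19.9
```

Run:
```python
from h import *
chk(15)
```

```text
19.05 [5.1213e-01 1.8000e-04 7.9880e-02] 0.014536708551892399 19.886817634105682 FT mean [ 0.103  0.456  4.567  0.048 -0.04   0.062] sd [0.53  0.507 0.553 0.036 0.031 0.026]
mark px [251.7 344.7] n 127 pred [255.8 341.5] world [0.4822 0.0163 0.074 ] ang 151.81
line n 53 world 155.1 rel tool 56.4
```

Request:
servo_tool([
  {"grip": 0.86,"x": 0,"y": 0,"z": 0,"roll": 0.6},
  {"grip": 0.86,"x": 0,"y": 0,"z": 0,"roll": 0},
])

```text
clock: 19.32
tcp_pos: [0.5121, 0.0002, 0.0799]
orientation: [0.0, 0.964, 0.266, 0.0]
wrist_force: [0.7, -0.0, 3.4]
finger_gap: 0.0144
grip_force: 19.9
```

Run:
```python
from h import *
chk(15)
```

```text
Traceback (most recent call last):
  File "h.py", line 80, in chk
    ft(n);s=env.get_state();im=env.read_camera("wrist");mark(s,im);line(im,s)
    ~~^^^
  File "h.py", line 63, in ft
    s=env.get_state();F.append(np.r_[s["wrist_force"],s["ft_torque"]]); env.read_camera("wrist")
                                                                        ~~~~~~~~~~~~~~~^^^^^^^^^
ValueError: 200 camera calls are used up
```

The camera calls are used up, so from here I'll go by torque samples, one per short hold.

```bash
cat > f.py <<'E'
from workcell import env
s=env.get_state();print(round(s["clock"],2),s["wrist_force"].round(2),s["ft_torque"].round(3),s["tau"][5].round(4),s["joint_pos"][5].round(4))
E
python3 f.py
```

```text
19.92 [-0.04 -0.09  4.36] [ 0.08  -0.008  0.083] 0.0777 2.4462
```

Request:
servo_tool([
  {"grip": 0.86,"x": 0,"y": 0,"z": 0,"roll": 0},
])

```text
clock: 20.0
tcp_pos: [0.5121, 0.0002, 0.0799]
orientation: [0.0, 0.964, 0.266, 0.0]
wrist_force: [1.7, 0.8, 3.8]
finger_gap: 0.0148
grip_force: 19.9
```

```bash
python3 f.py
```

```text
20.0 [1.73 0.77 3.77] [ 0.058 -0.047  0.09 ] 0.0778 2.4462
```

Request:
servo_tool([
  {"grip": 0.86,"x": 0,"y": 0,"z": 0,"roll": 0},
])

```text
clock: 20.08
tcp_pos: [0.5121, 0.0002, 0.0799]
orientation: [0.0, 0.964, 0.266, -0.0]
wrist_force: [-0.6, 1.0, 4.4]
finger_gap: 0.0151
grip_force: 19.9
```

```bash
python3 f.py
```

```text
20.08 [-0.62  0.97  4.4 ] [0.063 0.022 0.078] 0.0778 2.4462
```

Request:
servo_tool([
  {"grip": 0.86,"x": 0,"y": 0,"z": 0,"roll": 0},
])

```text
clock: 20.17
tcp_pos: [0.5121, 0.0002, 0.0799]
orientation: [0.0, 0.964, 0.266, 0.0]
wrist_force: [0.4, 0.7, 4.8]
finger_gap: 0.0145
grip_force: 19.9
```

```bash
python3 f.py
```

```text
20.17 [0.39 0.71 4.8 ] [ 0.058 -0.003  0.047] 0.0778 2.4462
```

Request:
servo_tool([
  {"grip": 0.86,"x": 0,"y": 0,"z": 0,"roll": 0},
])

```text
clock: 20.25
tcp_pos: [0.5121, 0.0002, 0.0799]
orientation: [0.0, 0.964, 0.266, -0.0]
wrist_force: [0.0, -0.3, 4.4]
finger_gap: 0.0145
grip_force: 19.9
```

```bash
python3 f.py
```

```text
20.25 [ 0.01 -0.27  4.39] [ 0.083 -0.051  0.045] 0.0778 2.4462
```

Request:
servo_tool([
  {"grip": 0.86,"x": 0,"y": 0,"z": 0,"roll": 0.4},
  {"grip": 0.86,"x": 0,"y": 0,"z": 0,"roll": 0},
  {"grip": 0.86,"x": 0,"y": 0,"z": 0,"roll": 0},
])

```text
clock: 20.5
tcp_pos: [0.5121, 0.0002, 0.0799]
orientation: [0.0, 0.965, 0.263, 0.0]
wrist_force: [0.8, -0.2, 4.8]
finger_gap: 0.0145
grip_force: 19.9
```

```bash
python3 f.py
```

```text
20.5 [ 0.83 -0.19  4.76] [ 0.062 -0.011  0.079] 0.1063 2.4532
```

The joint-6 torque rose from 0.078 to 0.106 N m for 0.4°, so the knob bears firmly on the stop and the torque is below the ring's 0.16. Releasing and lifting.

Request:
servo_tool([
  {"grip": 0.8,"x": 0,"y": 0,"z": 0,"roll": 0},
  {"grip": 0.74,"x": 0,"y": 0,"z": 0,"roll": 0},
  {"grip": 0.66,"x": 0,"y": 0,"z": 0,"roll": 0},
  {"grip": 0.6,"x": 0,"y": 0,"z": 0,"roll": 0},
  {"grip": 0.6,"x": 0,"y": 0,"z": 0,"roll": 0},
])

```text
clock: 20.92
tcp_pos: [0.5118, 0.0002, 0.0795]
orientation: [-0.0, 0.965, 0.263, -0.0]
wrist_force: [0.1, -0.7, -0.4]
finger_gap: 0.0343
grip_force: 0.0
```

```bash
python3 f.py
```

```text
20.92 [ 0.15 -0.66 -0.37] [0.01  0.048 0.014] 0.0005 2.4532
```

Request:
servo_tool([
  {"grip": 0.6,"x": 0,"y": 0,"z": -4,"roll": 0},
  {"grip": 0.6,"x": 0,"y": 0,"z": -8,"roll": 0},
  {"grip": 0.6,"x": 0,"y": 0,"z": -12,"roll": 0},
  {"grip": 0.6,"x": 0,"y": 0,"z": -10,"roll": 0},
  {"grip": 0.6,"x": 0,"y": 0,"z": -6,"roll": 0},
])

```text
clock: 21.33
tcp_pos: [0.513, 0.0001, 0.1218]
orientation: [0.001, 0.965, 0.263, 0.001]
wrist_force: [-0.3, -0.0, 0.4]
finger_gap: 0.0337
grip_force: 0.0
```

```bash
python3 f.py
python3 - <<'E'
from h import *
plan((.5115,-.110,.118),0,5)
E
```

```text
21.33 [-0.25 -0.02  0.39] [ 0.008 -0.012  0.06 ] 0.0001 2.4532
{"x":-11.4,"y":18.8,"z":0.8,"roll":0.00},{"x":-11.4,"y":18.8,"z":0.8,"roll":0.00},{"x":-11.4,"y":18.8,"z":0.8,"roll":0.00},{"x":-11.4,"y":18.8,"z":0.8,"roll":0.00},{"x":-11.4,"y":18.8,"z":0.8,"roll":0.00},
```

Request:
servo_tool([
  {"grip": 0.8,"x": -6,"y": 10,"z": 0,"roll": 0},
  {"grip": 1,"x": -14,"y": 23,"z": 0,"roll": 0},
  {"grip": 1,"x": -17,"y": 28,"z": 0,"roll": 0},
  {"grip": 1,"x": -14,"y": 23,"z": 2,"roll": 0},
  {"grip": 1,"x": -6,"y": 10,"z": 2,"roll": 0},
])

```text
clock: 21.75
tcp_pos: [0.5108, -0.1133, 0.1158]
orientation: [0.001, 0.965, 0.262, 0.0]
wrist_force: [0.7, 0.2, 0.4]
finger_gap: 0.0002
grip_force: 0.0
```

Request:
servo_tool([
  {"grip": 1,"x": 0,"y": 0,"z": 4,"roll": 0},
  {"grip": 1,"x": 0,"y": 0,"z": 5,"roll": 0},
  {"grip": 1,"x": 0,"y": 0,"z": 5,"roll": 0},
  {"grip": 1,"x": 0,"y": 0,"z": 4,"roll": 0},
  {"grip": 1,"x": 0,"y": 0,"z": 2,"roll": 0},
])

```text
clock: 22.17
tcp_pos: [0.5101, -0.1085, 0.0949]
orientation: [-0.0, 0.965, 0.264, -0.001]
wrist_force: [-0.8, -0.3, -0.4]
finger_gap: 0.0
grip_force: 0.0
```

Request:
servo_tool([
  {"grip": 1,"x": 0,"y": 0,"z": 2,"roll": 0},
  {"grip": 1,"x": 0,"y": 0,"z": 2,"roll": 0},
  {"grip": 1,"x": 0,"y": 0,"z": 0,"roll": 0},
  {"grip": 1,"x": 0,"y": 0,"z": 0,"roll": 0},
])

```text
clock: 22.5
tcp_pos: [0.5107, -0.1095, 0.0919]
orientation: [0.0, 0.965, 0.263, 0.0]
wrist_force: [-0.4, -0.5, -0.4]
finger_gap: 0.0
grip_force: 0.0
```

Run:
```python
from h import *
s=env.get_state();print(s["clock"],s["tcp_pos"],s["wrist_force"],s["finger_gap"],s["grip_force"], R(s["orientation"]).T@((np.array([.5118,-.1098,.081])-s["tcp_pos"])*1000))
```

```text
22.5 [ 0.51074949 -0.10946981  0.09192463] [-0.42357474 -0.50575691 -0.44328337] 4.055123676626886e-05 0.0 [ 0.73759525  0.81628807 10.92473453]
```

Request:
servo_tool([
  {"grip": 1,"x": 0,"y": 0,"z": 3,"roll": 0},
  {"grip": 1,"x": 0,"y": 0,"z": 3,"roll": 0},
  {"grip": 1,"x": 0,"y": 0,"z": 3,"roll": 0},
  {"grip": 1,"x": 0,"y": 0,"z": 2,"roll": 0},
  {"grip": 1,"x": 0,"y": 0,"z": 1,"roll": 0},
])

```text
clock: 22.92
tcp_pos: [0.5106, -0.1097, 0.0796]
orientation: [-0.0, 0.965, 0.263, -0.0]
wrist_force: [-1.7, -1.0, 2.2]
finger_gap: 0.0001
grip_force: 1.2
```

Request:
servo_tool([
  {"grip": 1,"x": 0,"y": 0,"z": 1,"roll": 0},
  {"grip": 1,"x": 0,"y": 0,"z": 1,"roll": 0},
  {"grip": 1,"x": 0,"y": 0,"z": 0,"roll": 0},
])

```text
clock: 23.17
tcp_pos: [0.5106, -0.1097, 0.078]
orientation: [0.0, 0.965, 0.263, -0.0]
wrist_force: [-1.2, -0.1, 3.4]
finger_gap: 0.0003
grip_force: 1.7
```

```bash
python3 f.py
```

```text
23.17 [-1.21 -0.1   3.36] [ 0.079  0.294 -0.019] -0.0 2.2442
```

Request:
servo_tool([
  {"grip": 1,"x": 0,"y": 0,"z": 1,"roll": 0},
  {"grip": 1,"x": 0,"y": 0,"z": 1,"roll": 0},
  {"grip": 1,"x": 0,"y": 0,"z": 0,"roll": 0},
  {"grip": 1,"x": 0,"y": 0,"z": 0,"roll": 0},
])

```text
clock: 23.5
tcp_pos: [0.5106, -0.1097, 0.0761]
orientation: [0.0, 0.965, 0.263, -0.0]
wrist_force: [-2.6, 0.5, 5.5]
finger_gap: 0.0001
grip_force: 2.4
```

Request:
servo_tool([
  {"grip": 1,"x": 0,"y": 0,"z": 1,"roll": 0},
  {"grip": 1,"x": 0,"y": 0,"z": 0,"roll": 0},
  {"grip": 1,"x": 0,"y": 0,"z": 0,"roll": 0},
])

```text
clock: 23.75
tcp_pos: [0.5106, -0.1098, 0.0759]
orientation: [0.0, 0.965, 0.263, 0.0]
wrist_force: [-4.5, 1.5, 12.5]
finger_gap: -0.0
grip_force: 5.9
```

```bash
python3 f.py
```

```text
23.75 [-4.47  1.46 12.48] [ 0.26   0.985 -0.016] 0.0013 2.2442
```

The button is bottomed: the TCP is held at 75.9 mm and the force jumped to 12.5 N. Letting go.

Request:
servo_tool([
  {"grip": 1,"x": 0,"y": 0,"z": -3,"roll": 0},
  {"grip": 1,"x": 0,"y": 0,"z": -6,"roll": 0},
  {"grip": 1,"x": 0,"y": 0,"z": -12,"roll": 0},
  {"grip": 1,"x": 0,"y": 0,"z": -20,"roll": 0},
  {"grip": 1,"x": 0,"y": 0,"z": -15,"roll": 0},
])

```text
clock: 24.17
tcp_pos: [0.5108, -0.1097, 0.1316]
orientation: [-0.0, 0.965, 0.263, 0.0]
wrist_force: [0.6, 0.1, 0.9]
finger_gap: -0.0001
grip_force: 0.0
```

Request:
servo_tool([
  {"grip": 1,"x": 0,"y": 0,"z": -5,"roll": 0},
  {"grip": 1,"x": 0,"y": 0,"z": 0,"roll": 0},
  {"grip": 1,"x": 0,"y": 0,"z": 0,"roll": 0},
])

```text
clock: 24.42
tcp_pos: [0.5107, -0.1097, 0.1355]
orientation: [0.0, 0.965, 0.263, 0.0]
wrist_force: [0.3, 1.0, -0.6]
finger_gap: -0.0001
grip_force: 0.0
```

```bash
python3 f.py; python3 -c "
from workcell import env
print(env.get_state()['tcp_pos']); print(env.hand_in())"
```

```text
24.42 [ 0.25  1.05 -0.59] [ 0.062 -0.033 -0.023] -0.0 2.2442
[ 0.51074008 -0.10973148  0.13548127]
the job is handed in; nothing more can be done
None
```

I turned the speed knob against its stop (0.106 N m at joint 6), pressed the start button to the bottom and let go, then handed in at 24.4 s. The camera calls ran out just before the final push, so the end state was checked only by torque and force, and the hand-in gave no verdict.

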